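# Lock the paring-knife case and hold the key over

## Robot

A 6-joint arm with a two-finger parallel gripper is mounted at the origin on the work surface. World frame = base frame: x ahead of the robot, y to its left, z up, the work surface at z = 0. Lengths are in m, angles in rad, forces in N, time in s.
With the tool pointing down it reaches from about 0.35 to 0.975 m from the base axis. Payload 4.9 kg.
Tool frame: the origin (TCP) lies on the front face of the gripper's body, between the roots of the fingers; the fingertips stand 73 mm ahead of it and the grasp point (between the pads) lies 54 mm ahead of it; z points along the fingers, y is the line along which they close (so a half turn about z gives the same grasp; the last joint's range is limited). The gripper opens to 85 mm and grips with 20 to 120 N. Pads are 22 mm wide; open, the fingers measure 114 mm over their backs; the gripper's body (76 mm by 85 mm) begins 54 mm behind the grasp point. The pads swing forward as they close: fully open they stand 13 mm farther back than shut.
Start: joints at [-1.273, 0.053, 1.613, -0, 1.476, -0.119], TCP at [0.253, -0.571, 0.304] pointing down, gripper open.
Joint ranges: [-3.01, 3.01], [-1.01, 2.22], [0.06, 2.58], [-1.02, 4.17], [0.09, 2.62], [-3.14, 3.14]. Speed limits (rad/s): [2.57, 2.57, 3.14, 3.14, 3.14, 3.14].

## Interface

Orientations are given as a rotation vector (axis times angle).
In Python, from station import status, imaging, order gives the robot as it stands.
- The arm moves only by the tool arm_command, never from a script. Its argument "increments" is a list of rows, each an object with "slide": the shift along the tool's x, y, z in m, a list of three; "spin": the turn about the tool's z in degrees; "gripper": the opening, from -1 (shut) to 1 (fully open). In form: [{"slide": [x, y, z], "spin": spin, "gripper": gripper}, ...]. A call has 1 to 8 rows; each row is the pose to reach, as a shift and turn from the pose commanded when the call began, along the tool's axes at that moment; what a row does not reach only later rows make up. A row lasts 1/12 s, in which the tool goes at most 41.7 mm and 7.16 degrees, less where a joint would pass 70% of its speed; a pose out of reach is approached as far as the arm can. A call with a gripper value outside its range is refused whole. The fingers move at their own pace and stop on an object; "newtons" is the grip in N (left out, the last holds). Time passes only in rows, so rows that repeat a pose let the fingers close. It gives the time, the measured TCP pose, the force, the opening and the grip force at its end, in the units of the state.
- status.get_obs(): the state, without advancing time (a new reading comes with each control period).
- imaging.get_image(name): name is "scene" or "top" or "wrist"; returns a dict with "frame" (384x512x3 uint8, red, green, blue), "vfov" (degrees; the focal length in pixels is half the picture's height over the tangent of half this angle, whatever the lens; pixels are square), "cx", "cy" (the principal point, pixels), "view" (4x4, takes a point from world to camera coordinates); the wrist camera has in their place "mount" (4x4, takes a point from camera to tool coordinates, whose origin is the TCP and whose axes are the flange's). Camera axes: x right, y up, looking along -z (the intrinsics and any distortion apply to the point x, -y, -z); pixel columns grow to the right and rows downward; lengths in m; the calibration is good to about 2 mm. The wrist camera is an equidistant fisheye: a pixel r from the principal point sees the ray r / f radians off the axis. A picture is of the moment at which its call begins: read the wrist's pose just before it. There is no depth.
- order.finish_job(): hands the job in; it is judged then, once.
The state is a dict: "t": time; "q": joint angles; "dq": joint speeds; "effort": joint torques, N m; "tool_pos": TCP position; "tool_rot": TCP orientation; "contact_force": force on the tool from outside, world axes, zero at the start; "wrist_torque": the same for the moment, N m; "opening": finger opening in m; "grip_force": force on a finger pad.
Only numpy, scipy, OpenCV 4.12 (cv2) and the standard library are available. Lean on these libraries where they do the work, as an engineer would, in place of code of your own. Each camera call takes 0.05 s, during which the arm holds its last target. There are 200 camera calls.

## Task

Lay the steel bar with the blue grip across the two forked posts of the white knife case so it lies fully down in both forks, and let go of it. Then take the red key from its stand and push it fully home in the brass lock, wiggling it a little if the pins stick, and turn it a quarter turn clockwise (seen from above) to its stop, so that the orange latch swings over the end of the bar. The lock springs back, so finish while still gripping the key and holding it turned; leave the pepper mill, the tub and the white dish where they are.

Things in the scene. Friction and masses are not known exactly. Their poses are not given: they have to be found in the camera images.
- case: White knife case, fixed, yaw within 0.3 rad. Origin on the counter under the tray's centre. Tray 220 mm (x) by 250 mm (y), 22 mm high; the knives in it reach 26 mm. Forked posts at y = -95 and +95 mm carry the bar. At x = 0, y = -165 mm stands the lock: round dark housing, 62 mm across, 61 mm high, with a square 30 mm brass plug whose top is 81 mm above the counter.
- fork_left (a point): Middle of the notch floor of the aluminium forked post at the case's y = +95 mm, 45 mm above the counter. The post is 20 mm thick along the case's y; its notch, open above, runs along y, is 27 mm wide with flared sides; fork tips reach 60 mm above the counter.
- fork_right (a point): The same point of the equal post at the case's y = -95 mm, on the lock's side.
- bar: Loose steel bar, about 0.35 kg, 236 mm long (its y), 20 mm wide (x), 14 mm thick, with a blue grip block on its middle: 60 mm along y, 20 mm wide, up to 34 mm above the underside. Origin: centre of the underside. Same either way round. Starts flat on the counter. Laid right, its origin is 45 mm above the case's origin, y along the case's y.
- key: Loose upright key, 60 g. Origin: centre of the underside of its brass collar (28 mm across, 6 mm thick, above the origin). Blade below: 26 mm long, 12 mm wide (x), 5 mm thick (y), rounded end. Red bow above: 36 mm wide (x), 10 mm thick (y), from 6 to 40 mm above the origin; grip it across y. Same after a half turn about z. Starts with blade in the stand, collar on its top.
- stand: Grey key stand, fixed, 56 x 56 mm, 34 mm high, with a 20 x 10 mm slot (long along its x), 30 mm deep, in its top; the key stands in it. Origin on the counter under its centre. It and the pepper mill may have swapped places.
- keyway (a point): Middle of the keyway mouth on the plug's top, 81 mm up; turns with the plug. Keyway: 30 mm deep, 15 mm (x) by 6.5 mm (y), flared 3 mm all round over the top 5 mm. Key home: collar on the plug's top, key origin here, key x along this x either way. Sticky pins 10 and 18 mm down jut 1.8 mm from the y sides: push 10 to 25 N with small wiggles (1 mm, 0.1 rad).
- plug (a joint): Lock plug angle, rad: 0 at rest (keyway x along the case's x), growing clockwise seen from above to its stop at 1.5. Turn it with the key; a spring (0.07 N m at the stop) returns it to 0 if let go. The blade has about 0.2 rad of play in the keyway, so the hand turns that much more than the plug.
- latch (a point): Tip of the orange latch on the plug, 58 mm from the plug's axis, 63 to 69 mm above the counter; at rest it points to the case's -x, turned it lies 4 mm above the bar's end.
- mill: Dark wooden pepper mill, loose, 54 mm across, 112 mm high; origin under its centre. Bystander.
- tub: Clear plastic tub, loose, open, 90 x 90 x 50 mm; origin under its centre. Bystander.
- ramekin: White ceramic dish, loose, 76 mm across, 45 mm high; origin under its centre. Bystander.

How it is judged:
By the outcome, as a careful person would: the job done as asked, in the order asked, and still so for the second after the job is handed in, while the arm keeps its last pose, push and grip.
It also fails if it takes over 58 s, if anything falls off the work surface, if the arm or the gripper's body presses on something with over 40 N, if the wrist force passes 120 N, or if a joint passes its speed limit or range.

## Working session

There is one attempt and no reset: what is moved stays moved. The work goes in short steps, Python scripts to look and compute and a tool call to move; the robot and the scene stay as the last step left them, time stands still between calls to the robot, and variables do not carry over. Pictures are saved under pics/ and viewed, at most 10 in all, crops included, and the job is handed in when it is done.

Besides the shell and the picture viewer there is one more tool, called after "Request:" by a JSON object that holds its "fn" and its "kwargs", one argument or row to a line. arm_command: Moves the arm, as the interface text tells. Its arguments: {"type":"object","properties":{"increments":{"type":"array","items":{"type":"object","properties":{"slide":{"type":"array","items":{"type":"number"}},"spin":{"type":"number"},"gripper":{"type":"number"}}}},"newtons":{"type":"number"}},"required":["increments"]}

```bash
ls; mkdir -p pics
python3 - <<'E'
from station import status, imaging
import cv2, numpy as np
s=status.get_obs(); print(s)
for n in ("scene","top"):
    d=imaging.get_image(n); cv2.imwrite(f"pics/{n}0.png",d["frame"][:,:,::-1]); print(n,{k:(np.round(v,4).tolist() if k!='frame' else 0) for k,v in d.items()})
d=imaging.get_image("wrist"); cv2.imwrite("pics/wrist0.png",d["frame"][:,:,::-1]); print({k:v for k,v in d.items() if k!='frame'})
E
```

```text
pics
{'t': 0.0, 'q': array([-1.27300292e+00,  5.33539692e-02,  1.61433565e+00, -9.27795135e-06,
        1.47600284e+00, -1.19039744e-01]), 'dq': array([ 0.00034643,  0.00108174,  0.00051273, -0.00039756,  0.00035021,
        0.00095648]), 'effort': array([-4.65578760e-04, -3.93676114e+01, -3.70180929e+01, -1.35997811e-04,
        6.89328153e-03, -3.55984191e-06]), 'tool_pos': array([ 0.25287268, -0.5710231 ,  0.30263978]), 'tool_rot': array([-3.07156219e+00, -6.49598878e-01,  3.08649605e-04]), 'contact_force': array([-0.24642417, -0.0348654 , -0.42915764]), 'wrist_torque': array([ 0.0254863 , -0.01022157,  0.00079249]), 'grip_force': 0.0, 'opening': 0.08504584862208069}
scene {'frame': 0, 'vfov': 45.6621, 'cx': 253.1984, 'cy': 186.4948, 'view': [[0.7971, 0.6038, 0.0033, -0.5019], [-0.3619, 0.4735, 0.803, 0.1662], [0.4833, -0.6413, 0.596, -1.3824], [0.0, 0.0, 0.0, 1.0]]}
top {'frame': 0, 'vfov': 57.6733, 'cx': 250.9209, 'cy': 202.2386, 'view': [[-0.0002, -1.0, 0.0097, 0.0161], [0.9916, 0.0011, 0.1292, -0.6105], [-0.1292, 0.0097, 0.9916, -0.9593], [0.0, 0.0, 0.0, 1.0]]}
{'vfov': 65.70646984690485, 'cx': 258.9829550612609, 'cy': 188.45309429922628, 'mount': array([[ 5.11861042e-04,  9.53768752e-01,  3.00541020e-01,
         7.66326486e-02],
       [ 9.99999307e-01, -1.69534354e-04, -1.16511256e-03,
        -7.95379646e-04],
       [-1.06029593e-03,  3.00541408e-01, -9.53768178e-01,
        -7.13490415e-02],
       [ 0.00000000e+00,  0.00000000e+00,  0.00000000e+00,
         1.00000000e+00]])}
```

View pics/top0.png

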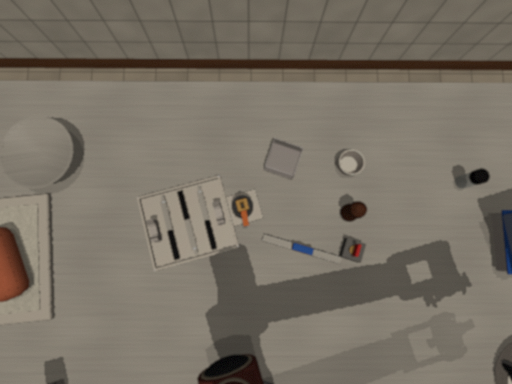

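View pics/scene0.png

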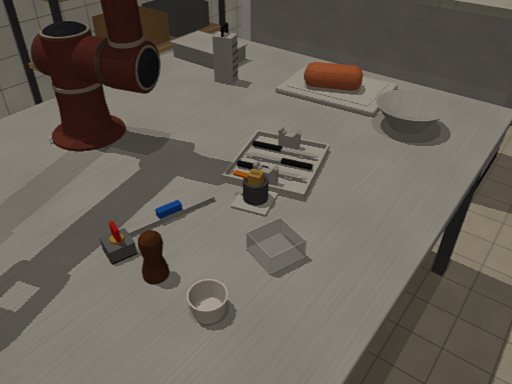

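The top view shows the case at about (190,222), the lock at (243,207) with its latch pointing down in the image, the bar from (265,238) to (340,260), the stand and key at (352,249), and the mill at (352,211).

```bash
cat > h.py <<'E'
import numpy as np, cv2
from scipy.spatial.transform import Rotation as R
from station import status, imaging
def grab(n):
    s=status.get_obs(); d=imaging.get_image(n); d["n"]=n
    d["f"]=d["frame"].shape[0]/2/np.tan(np.radians(d["vfov"]/2))
    if n=="wrist":
        T=np.eye(4);T[:3,:3]=R.from_rotvec(s["tool_rot"]).as_matrix();T[:3,3]=s["tool_pos"]
        d["c2w"]=T@d["mount"]
    else: d["c2w"]=np.linalg.inv(d["view"])
    return d
def rays(d,uv):
    uv=np.atleast_2d(np.asarray(uv,float)); p=(uv-[d["cx"],d["cy"]])/d["f"]
    if d["n"]=="wrist":
        r=np.linalg.norm(p,axis=1)+1e-12; v=np.c_[p*(np.sin(r)/r)[:,None],np.cos(r)]
    else: v=np.c_[p,np.ones(len(p))]
    return d["c2w"][:3,3],(v*[1,-1,-1])@d["c2w"][:3,:3].T
def plane(d,uv,z):
    o,v=rays(d,uv); return o+v*((z-o[2])/v[:,2])[:,None]
def cross(d1,p1,d2,p2):
    o1,v1=rays(d1,p1);o2,v2=rays(d2,p2);v1=v1[0];v2=v2[0]
    a=np.linalg.lstsq(np.c_[v1,-v2],o2-o1,rcond=None)[0]
    A,B=o1+a[0]*v1,o2+a[1]*v2; return (A+B)/2,np.linalg.norm(A-B)
def project(d,P):
    P=np.atleast_2d(P); c=(P-d["c2w"][:3,3])@d["c2w"][:3,:3]*[1,-1,-1]
    if d["n"]=="wrist":
        h=np.linalg.norm(c[:,:2],axis=1); return c[:,:2]*(np.arctan2(h,c[:,2])/h)[:,None]*d["f"]+[d["cx"],d["cy"]]
    return c[:,:2]/c[:,2:]*d["f"]+[d["cx"],d["cy"]]
def blobs(d,col,amin=4,box=None):
    hsv=cv2.cvtColor(d["frame"],cv2.COLOR_RGB2HSV)
    lo,hi={"blue":((105,120,40),(130,255,255)),"orange":((5,190,130),(17,255,255)),"brass":((18,100,80),(32,255,255)),
      "red":((172,150,90),(180,255,255)),"dark":((0,0,0),(180,255,40))}[col]
    m=cv2.inRange(hsv,lo,hi)
    if col=="red": m|=cv2.inRange(hsv,(0,200,120),(4,255,255))
    if box: z=np.zeros_like(m);x0,y0,x1,y1=box;z[y0:y1,x0:x1]=m[y0:y1,x0:x1];m=z
    n,l,st,c=cv2.connectedComponentsWithStats(m)
    return [(c[i],st[i,4],cv2.minAreaRect(np.argwhere(l==i)[:,::-1].astype(np.float32))) for i in np.argsort(-st[:,4]) if i and st[i,4]>=amin]
E
python3 - <<'E'
from h import *
d=grab("top"); s=grab("scene")
bt=dict(top=(130,170,380,280),scene=(90,120,340,270))
for c in ("blue","orange","brass","red"):
    for q in (d,s):
        for b in blobs(q,c,box=bt[q["n"]])[:3]: print(c,q["n"],b)
cv2.imwrite("pics/topcrop.png",cv2.resize(d["frame"][165:280,130:375,::-1],None,fx=3.2,fy=3.2,interpolation=cv2.INTER_CUBIC))
E
```

```text
blue top (array([302.29166667, 248.34166667]), np.int32(120), ((302.11468505859375, 248.28439331054688), (19.922786712646484, 6.034305572509766), 16.699243545532227))
blue scene (array([168.31272727, 209.01090909]), np.int32(275), ((168.4047088623047, 208.96116638183594), (10.914103507995605, 25.999818801879883), 67.16634368896484))
orange scene (array([240.70212766, 173.36170213]), np.int32(47), ((240.52943420410156, 173.3823699951172), (13.339459419250488, 3.395498752593994), 14.03624439239502))
brass top (array([241.69230769, 205.44230769]), np.int32(52), ((241.78659057617188, 204.5792694091797), (10.15970230102539, 11.374448776245117), 83.6598129272461))
brass top (array([351.11111111, 248.55555556]), np.int32(9), ((351.0, 248.0), (4.0, 2.0), 90.0))
brass top (array([244.85714286, 200.42857143]), np.int32(7), ((245.00003051757812, 200.50003051757812), (2.1213202476501465, 2.1213202476501465), 45.0))
brass scene (array([255.31531532, 173.25225225]), np.int32(111), ((255.441162109375, 173.26470947265625), (14.20894718170166, 8.568753242492676), 12.528807640075684))
brass scene (array([252.52941176, 182.07843137]), np.int32(51), ((252.65003967285156, 182.05001831054688), (11.384199142456055, 5.375871658325195), 18.43494987487793))
brass scene (array([112.56756757, 239.94594595]), np.int32(37), ((112.49999237060547, 240.49998474121094), (9.15255355834961, 4.714951992034912), 56.3099365234375))
red top (array([357.75, 247.5 ]), np.int32(4), ((357.79998779296875, 247.60000610351562), (0.6324555277824402, 3.1622774600982666), 18.43494987487793))
red top (array([356.5, 252. ]), np.int32(4), ((356.5, 252.0), (0.7071067094802856, 2.1213202476501465), 45.0))
red scene (array([113.2  , 226.075]), np.int32(40), ((113.1323471069336, 226.2205810546875), (10.461413383483887, 4.115965843200684), 59.03623962402344))
```

View pics/topcrop.png

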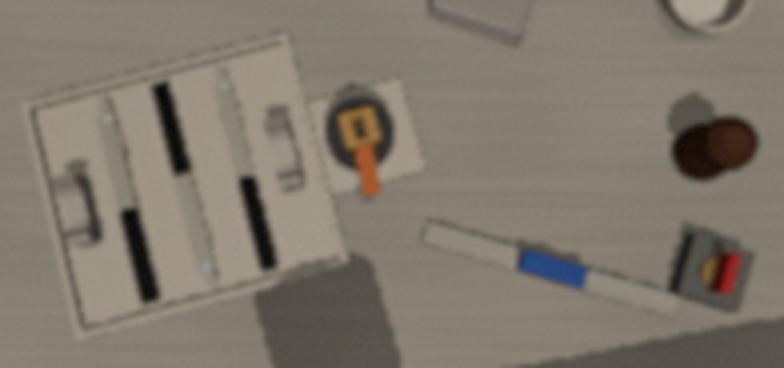

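The crop shows the case corners at (28,105), (288,37), (347,260) and (82,335). The plug is at (359,128), the latch tip at (372,193), the bar ends at (426,232) and (678,302), and the key bow at (731,273).

Run:
```python
from h import *
d=grab("top"); s=grab("scene")
c=lambda *p: np.array(p)/3.2+[130-.34,165-.34]
np.set_printoptions(precision=4,suppress=True)
g=plane(d,[302.1,248.3],.034)[0]; print("grip",g, plane(s,[168.4,209],.025))
e=plane(d,c((426,232),(678,302)),.014); v=e[0]-e[1]; print("ends",e,np.linalg.norm(v),"yaw of y axis(from +y)",np.arctan2(-v[0],v[1]), e.mean(0))
k=plane(d,c((28,105),(288,37),(347,260),(82,335)),.022); print("corners",k,[np.linalg.norm(k[i]-k[i-1]) for i in range(4)],"centre",k.mean(0))
yv=(k[0]-k[1]+k[3]-k[2]); xv=k[0]-k[3]+k[1]-k[2]; yaw=[np.arctan2(-yv[0],yv[1]),np.arctan2(xv[1],xv[0])];print("yaw",yaw)
p=plane(d,c((359,128)),.081)[0]; l=plane(d,c((372,193)),.069)[0]; print("plug",p,"latchtip",l,np.linalg.norm((p-l)[:2]), np.arctan2((p-l)[1],(p-l)[0]))
y=np.mean(yaw); Rz=np.array([[np.cos(y),-np.sin(y)],[np.sin(y),np.cos(y)]])
print("plug pred",k.mean(0)[:2]+Rz@[0,-.165])
print("key top",plane(d,c((731,273)),.074), cross(d,c((731,273)),s,[113.2,226]))
print("collar",cross(d,c((716,272)),s,[116,240]))
t=plane(d,c((684,224),(753,246),(740,310),(672,290)),.034); print("stand",t,t.mean(0))
print("mill top",plane(d,c((732,143)),.105))
```

```text
grip [ 0.4797 -0.1288  0.034 ] [[ 0.485  -0.1321  0.025 ]]
ends [[ 0.5117 -0.0183  0.014 ]
 [ 0.4489 -0.2452  0.014 ]] 0.23545279964751742 yaw of y axis(from +y) -0.26987802717416526 [ 0.4803 -0.1318  0.014 ]
corners [[0.6264 0.3437 0.022 ]
 [0.6898 0.1081 0.022 ]
 [0.4865 0.053  0.022 ]
 [0.4205 0.2875 0.022 ]] [np.float64(0.21341523776344373), np.float64(0.2439841702954135), np.float64(0.2107108635138807), np.float64(0.2435892477105728)] centre [0.5558 0.1981 0.022 ]
yaw [np.float64(0.26854262422902647), np.float64(0.2657334665516736)]
plug [0.5984 0.0416 0.081 ] latchtip [0.5435 0.0305 0.069 ] 0.05602240714985564 0.20080149102555328
plug pred [0.5994 0.0389]
key top [[ 0.4752 -0.2753  0.074 ]] (array([ 0.4762, -0.2755,  0.0694]), np.float64(0.003097965058205555))
collar (array([ 0.4761, -0.2754,  0.0301]), np.float64(0.0008476353852807215))
stand [[ 0.5182 -0.2476  0.034 ]
 [ 0.4987 -0.3085  0.034 ]
 [ 0.4426 -0.2946  0.034 ]
 [ 0.4601 -0.2349  0.034 ]] [ 0.4799 -0.2714  0.034 ]
mill top [[ 0.5831 -0.2706  0.105 ]]
```

```bash
cat >> h.py <<'E'
def to(P,theta):
    """slide/spin from the present pose to TCP position P with the tool's y at world angle theta (deg)"""
    s=status.get_obs(); M=R.from_rotvec(s["tool_rot"]).as_matrix()
    now=np.degrees(np.arctan2(M[1,1],M[0,1])); sp=-((theta-now+180)%360-180)
    print("slide",np.round(M.T@(np.array(P)-s["tool_pos"]),4),"spin",round(sp,1),"| now th",round(now,2),"zaxis",np.round(M[:,2],3),"q",np.round(s["q"],2),"pos",np.round(s["tool_pos"],4),"t",s["t"])
E
python3 -c "
from h import *
to([.4803,-.1305,.21],-15.5)"
```

```text
slide [ 0.3863 -0.3111  0.0938] spin -50.6 | now th -66.12 zaxis [-0.  0. -1.] q [-1.27  0.05  1.61  0.    1.48 -0.12] pos [ 0.253  -0.5714  0.3036] t 0.35
```

Request:
{"fn": "arm_command", "kwargs": {
  "increments": [
    {"slide": [0.386, -0.311, 0.094], "spin": -50.6, "gripper": 1},
    {"slide": [0.386, -0.311, 0.094], "spin": -50.6, "gripper": 1},
    {"slide": [0.386, -0.311, 0.094], "spin": -50.6, "gripper": 1},
    {"slide": [0.386, -0.311, 0.094], "spin": -50.6, "gripper": 1},
    {"slide": [0.386, -0.311, 0.094], "spin": -50.6, "gripper": 1},
    {"slide": [0.386, -0.311, 0.094], "spin": -50.6, "gripper": 1},
    {"slide": [0.386, -0.311, 0.094], "spin": -50.6, "gripper": 1},
    {"slide": [0.386, -0.311, 0.094], "spin": -50.6, "gripper": 1}
  ],
  "newtons": 60
}}

```text
t: 1.02
tool_pos: [0.4035, -0.2786, 0.2417]
tool_rot: [2.497, 1.905, 0.0]
contact_force: [0.7, -0.4, -0.3]
opening: 0.0855
grip_force: 0.0
```

```bash
python3 -c "
from h import *
to([.4803,-.1305,.21],-15.5)"
```

```text
slide [0.1631 0.035  0.0317] spin 0.2 | now th -15.3 zaxis [ 0.001 -0.001 -1.   ] q [-0.76 -0.23  1.98  0.    1.39 -0.49] pos [ 0.4035 -0.2786  0.2417] t 1.0167
```

Request:
{"fn": "arm_command", "kwargs": {
  "increments": [
    {"slide": [0.163, 0.035, 0.032], "spin": 0},
    {"slide": [0.163, 0.035, 0.032], "spin": 0},
    {"slide": [0.163, 0.035, 0.032], "spin": 0},
    {"slide": [0.163, 0.035, 0.032], "spin": 0},
    {"slide": [0.163, 0.035, 0.032], "spin": 0},
    {"slide": [0.163, 0.035, 0.032], "spin": 0}
  ]
}}

```text
validation failed for argument at $.in...
```

Run:
```python
from h import *
to([.4803,-.1305,.085],-15.5)
d=grab("wrist"); cv2.imwrite("pics/w1.png",d["frame"][:,:,::-1])
for c in ("blue",):
  for b in blobs(d,c,20)[:3]:
    print(c,b,plane(d,[b[0],b[2][0]],.034), plane(d,cv2.boxPoints(b[2]),.034))
```

```text
slide [0.1631 0.0349 0.1567] spin 0.2 | now th -15.3 zaxis [ 0.001 -0.001 -1.   ] q [-0.76 -0.23  1.98  0.    1.39 -0.49] pos [ 0.4035 -0.2786  0.2417] t 1.0167
blue (array([295.85321101,  20.4162844 ]), np.int32(872), ((296.0, 21.0), (42.0, 20.0), 90.0)) [[ 0.47615583 -0.14079214  0.034     ]
 [ 0.47612992 -0.14138914  0.034     ]] [[ 0.47289782 -0.1185458   0.034     ]
 [ 0.49133014 -0.12250255  0.034     ]
 [ 0.47966872 -0.16349929  0.034     ]
 [ 0.46149779 -0.1593376   0.034     ]]
```

View pics/w1.png

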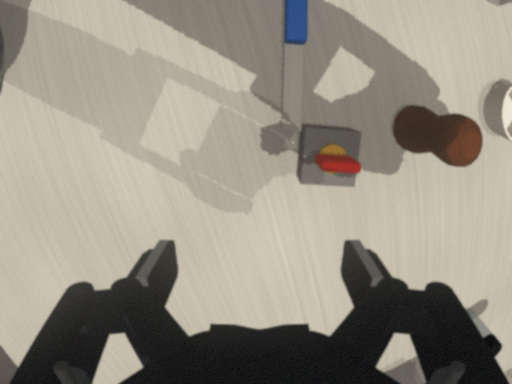

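The wrist view shows the stand square around (303,125)–(355,187), the key bow top at (338,164), and the grip block at the upper edge. The move was refused because it had no gripper value, so I'm resending it.

Request:
{"fn": "arm_command", "kwargs": {
  "increments": [
    {"slide": [0.163, 0.035, 0.032], "spin": 0, "gripper": 1},
    {"slide": [0.163, 0.035, 0.032], "spin": 0, "gripper": 1},
    {"slide": [0.163, 0.035, 0.032], "spin": 0, "gripper": 1},
    {"slide": [0.163, 0.035, 0.032], "spin": 0, "gripper": 1},
    {"slide": [0.163, 0.035, 0.032], "spin": 0, "gripper": 1},
    {"slide": [0.163, 0.035, 0.032], "spin": 0, "gripper": 1}
  ]
}}

```text
t: 1.57
tool_pos: [0.4807, -0.1308, 0.2092]
tool_rot: [-2.496, -1.906, 0.001]
contact_force: [0.2, -0.9, 0.7]
opening: 0.0853
grip_force: 0.0
```

Run:
```python
from h import *
to([.4803,-.1305,.085],-15.5)
d=grab("wrist"); cv2.imwrite("pics/w2.png",d["frame"][:,:,::-1])
for b in blobs(d,"blue",20)[:3]:
    q=plane(d,cv2.boxPoints(b[2]),.034)
    print(b,plane(d,b[2][0],.034), q,np.linalg.norm(q-np.roll(q,1,0),axis=1))
t0=d
```

```text
slide [ 0.0002 -0.0003  0.1242] spin 0.2 | now th -15.28 zaxis [-0.001  0.    -1.   ] q [-0.42 -0.18  1.99 -0.    1.33 -0.15] pos [ 0.4807 -0.1308  0.2092] t 1.5667
(array([259.14973262, 187.1275783 ]), np.int32(1309), ((259.0, 186.5), (65.0, 20.0), 90.0)) [[ 0.48033909 -0.12950844  0.034     ]] [[ 0.47974938 -0.09962654  0.034     ]
 [ 0.49601404 -0.1040578   0.034     ]
 [ 0.4809748  -0.161484    0.034     ]
 [ 0.46355987 -0.15674363  0.034     ]] [0.05936717 0.0168575  0.05936285 0.01804857]
```

View pics/w2.png

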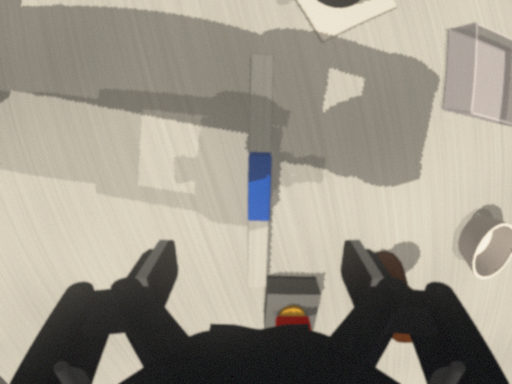

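The bar runs straight along the tool's x at column 260, with the grip block centred at (259,187), so it is ready to grasp.

Request:
{"fn": "arm_command", "kwargs": {
  "increments": [
    {"slide": [0, 0, 0.04], "spin": 0, "gripper": 1},
    {"slide": [0, 0, 0.08], "spin": 0, "gripper": 1},
    {"slide": [0, 0, 0.11], "spin": 0, "gripper": 1},
    {"slide": [0, 0, 0.129], "spin": 0, "gripper": 1},
    {"slide": [0, 0, 0.129], "spin": 0, "gripper": 1},
    {"slide": [0, 0, 0.129], "spin": 0, "gripper": -1},
    {"slide": [0, 0, 0.129], "spin": 0, "gripper": -1},
    {"slide": [0, 0, 0.129], "spin": 0, "gripper": -1}
  ],
  "newtons": 70
}}

```text
t: 2.28
tool_pos: [0.4819, -0.134, 0.0834]
tool_rot: [2.499, 1.897, 0.003]
contact_force: [0.2, -0.1, -0.1]
opening: 0.0521
grip_force: 0.0
```

Request:
{"fn": "arm_command", "kwargs": {
  "increments": [
    {"slide": [0, 0, 0], "spin": 0, "gripper": -1},
    {"slide": [0, 0, 0], "spin": 0, "gripper": -1},
    {"slide": [0, 0, 0], "spin": 0, "gripper": -1},
    {"slide": [0, 0, 0], "spin": 0, "gripper": -1},
    {"slide": [0, 0, -0.02], "spin": 0, "gripper": -1},
    {"slide": [0, 0, -0.04], "spin": 0, "gripper": -1},
    {"slide": [0, 0, -0.08], "spin": 0, "gripper": -1},
    {"slide": [0, 0, -0.12], "spin": 0, "gripper": -1}
  ]
}}

```text
t: 2.95
tool_pos: [0.4783, -0.1316, 0.1993]
tool_rot: [-2.496, -1.898, 0.005]
contact_force: [1.2, -1.0, -4.3]
opening: 0.0187
grip_force: 69.5
```

Run:
```python
from h import *
y=.267;C=np.array([.5558,.1981])
to([*C,.21],np.degrees(y))
s=status.get_obs();print(s["opening"],s["grip_force"],s["contact_force"])
```

```text
slide [ 0.3385 -0.0135 -0.0103] spin -30.8 | now th -15.5 zaxis [-0.006  0.003 -1.   ] q [-0.42 -0.17  2.    0.    1.31 -0.15] pos [ 0.4783 -0.1316  0.1993] t 2.95
0.018697773568524128 69.46245599538088 [ 1.23198239 -1.02614138 -4.27750165]
```

Request:
{"fn": "arm_command", "kwargs": {
  "increments": [
    {"slide": [0.338, -0.013, -0.01], "spin": -30.8, "gripper": -1},
    {"slide": [0.338, -0.013, -0.01], "spin": -30.8, "gripper": -1},
    {"slide": [0.338, -0.013, -0.01], "spin": -30.8, "gripper": -1},
    {"slide": [0.338, -0.013, -0.01], "spin": -30.8, "gripper": -1},
    {"slide": [0.338, -0.013, -0.01], "spin": -30.8, "gripper": -1},
    {"slide": [0.338, -0.013, -0.01], "spin": -30.8, "gripper": -1},
    {"slide": [0.338, -0.013, -0.01], "spin": -30.8, "gripper": -1},
    {"slide": [0.338, -0.013, -0.01], "spin": -30.8, "gripper": -1}
  ]
}}

```text
t: 3.62
tool_pos: [0.5563, 0.1937, 0.2096]
tool_rot: [-1.905, -2.497, 0.002]
contact_force: [1.5, 0.1, -4.8]
opening: 0.019
grip_force: 69.6
```

Request:
{"fn": "arm_command", "kwargs": {
  "increments": [
    {"slide": [0, 0, 0], "spin": 0, "gripper": -1},
    {"slide": [0, 0, 0], "spin": 0, "gripper": -1},
    {"slide": [0, 0, 0], "spin": 0, "gripper": -1}
  ]
}}

```text
t: 3.87
tool_pos: [0.5562, 0.1916, 0.2094]
tool_rot: [-1.904, -2.497, 0.004]
contact_force: [-0.2, -1.3, -4.4]
opening: 0.019
grip_force: 70.0
```

Run:
```python
from h import *
y=.267;C=np.array([.5558,.1981])
to([*C,.21],np.degrees(y))
d=grab("wrist"); t=grab("top")
a=cv2.resize(d["frame"][40:,80:432],(594,580)); 
cv2.imwrite("pics/w3.png",a[:,:,::-1]); np.save("w3.npy",d,allow_pickle=True)
```

```text
slide [ 0.0064  0.0013 -0.0006] spin 0.0 | now th 15.34 zaxis [-0.002 -0.001 -1.   ] q [ 0.21  0.04  1.78 -0.    1.32 -0.06] pos [0.5562 0.1916 0.2094] t 3.8667
```

View pics/w3.png

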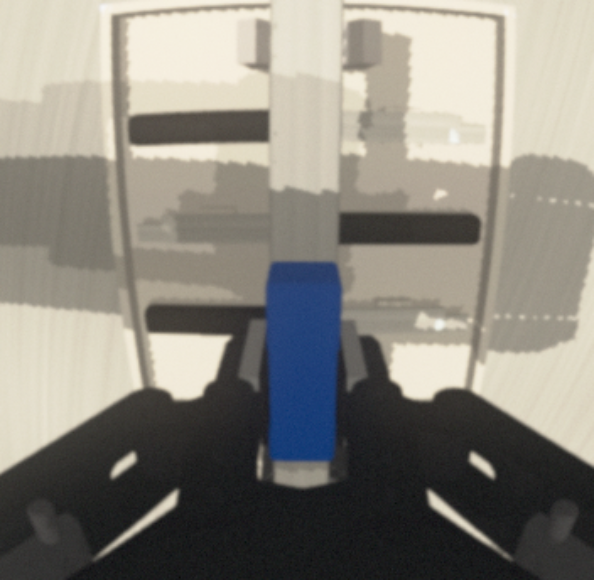

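The wrist view shows the bar held centred at columns 270–340 and the far post's tips at columns 238–268 and 347–381 (rows 20–68). The tray's top corners are at (100,8) and (512,8).

Run:
```python
from h import *
np.set_printoptions(precision=4,suppress=True)
d=np.load("w3.npy",allow_pickle=True).item(); s=status.get_obs()
M=R.from_rotvec(s["tool_rot"]).as_matrix();P0=s["tool_pos"]
c=lambda *p: np.array(p)/1.6867+[80-.2,40-.2]
loc=lambda uv,z:(plane(d,c(*uv),z)-P0)@M
zt=P0[2]-.046
print("block ends local",loc(((303,284),(300,460)),zt),"len should be .06")
print("bar edges at far",loc(((271,60),(340,60),(270,200),(339,200)),zt-.02))
print("fork tips outer top local",loc(((238,20),(381,20)),.06), "world",plane(d,c((238,20),(381,20)),.06).mean(0))
f=plane(d,c((238,20),(381,20)),.06).mean(0)
k=plane(d,c((100,8),(515,8),(137,388),(472,388)),.022); print("tray pts world",k, (k[0]+k[1])/2, loc(((100,8),(515,8),(137,388),(472,388)),.022))
y=.267
for yy in(.095+.01,): print("fork outer face pred",np.array([.5558,.1981])+yy*np.array([-np.sin(y),np.cos(y)]))
```

```text
block ends local [[ 0.0329 -0.0001  0.046 ]
 [-0.0247 -0.0008  0.046 ]] len should be .06
bar edges at far [[ 0.0888 -0.0088  0.066 ]
 [ 0.0889  0.0096  0.066 ]
 [ 0.0501 -0.0094  0.066 ]
 [ 0.0502  0.0099  0.066 ]]
fork tips outer top local [[ 0.1133 -0.0284  0.1498]
 [ 0.1137  0.0335  0.1497]] world [0.5289 0.3007 0.06  ]
tray pts world [[0.4169 0.2893 0.022 ]
 [0.6302 0.3487 0.022 ]
 [0.4796 0.0709 0.022 ]
 [0.6851 0.1276 0.022 ]] [0.5236 0.319  0.022 ] [[ 0.132  -0.1084  0.1879]
 [ 0.1333  0.113   0.1876]
 [-0.0952 -0.1053  0.188 ]
 [-0.0944  0.1079  0.1876]]
fork outer face pred [0.5281 0.2994]
```

Request:
{"fn": "arm_command", "kwargs": {
  "increments": [
    {"slide": [0.004, 0.002, 0.02], "spin": 0, "gripper": -1},
    {"slide": [0.004, 0.002, 0.05], "spin": 0, "gripper": -1},
    {"slide": [0.004, 0.002, 0.065], "spin": 0, "gripper": -1},
    {"slide": [0.004, 0.002, 0.073], "spin": 0, "gripper": -1},
    {"slide": [0.004, 0.002, 0.08], "spin": 0, "gripper": -1},
    {"slide": [0.004, 0.002, 0.082], "spin": 0, "gripper": -1},
    {"slide": [0.004, 0.002, 0.082], "spin": 0, "gripper": -1},
    {"slide": [0.004, 0.002, 0.082], "spin": 0, "gripper": -1}
  ]
}}

```text
t: 4.63
tool_pos: [0.5589, 0.1959, 0.1301]
tool_rot: [1.906, 2.495, 0.003]
contact_force: [0.2, -0.2, -4.4]
opening: 0.0191
grip_force: 70.0
```

Request:
{"fn": "arm_command", "kwargs": {
  "increments": [
    {"slide": [0, 0, 0.001], "spin": 0, "gripper": -1},
    {"slide": [0, 0, 0.002], "spin": 0, "gripper": -1},
    {"slide": [0, 0, 0.003], "spin": 0, "gripper": -1},
    {"slide": [0, 0, 0.003], "spin": 0, "gripper": -1},
    {"slide": [0, 0, 0.003], "spin": 0, "gripper": -1}
  ]
}}

```text
t: 5.05
tool_pos: [0.5588, 0.1962, 0.1275]
tool_rot: [1.905, 2.496, 0.002]
contact_force: [-2.9, -0.7, 6.3]
opening: 0.0187
grip_force: 71.2
```

Request:
{"fn": "arm_command", "kwargs": {
  "increments": [
    {"slide": [0, 0, 0.001], "spin": 0, "gripper": -1},
    {"slide": [0, 0, 0.002], "spin": 0, "gripper": -1},
    {"slide": [0, 0, 0.002], "spin": 0, "gripper": -1}
  ]
}}

```text
t: 5.3
tool_pos: [0.5589, 0.1962, 0.1274]
tool_rot: [1.906, 2.497, 0.001]
contact_force: [-9.2, -3.7, 17.1]
opening: 0.0186
grip_force: 72.9
```

Run:
```python
from h import *
to([.5558,.1981,.21],np.degrees(.267))
d=grab("wrist");s=grab("scene")
a=cv2.resize(d["frame"][20:200,180:340,::-1],(512,576),interpolation=cv2.INTER_CUBIC);b=cv2.resize(s["frame"][120:210,220:340,::-1],(288*1,216),interpolation=cv2.INTER_CUBIC)
o=np.zeros((576,800,3),np.uint8);o[:,:512]=a;o[:216,512:]=b;cv2.imwrite("pics/m4.png",o)
```

```text
slide [ 0.0026 -0.0024 -0.0826] spin -0.0 | now th 15.3 zaxis [ 0.001 -0.    -1.   ] q [ 0.21  0.15  1.82 -0.    1.17 -0.05] pos [0.5589 0.1962 0.1274] t 5.3
```

View pics/m4.png

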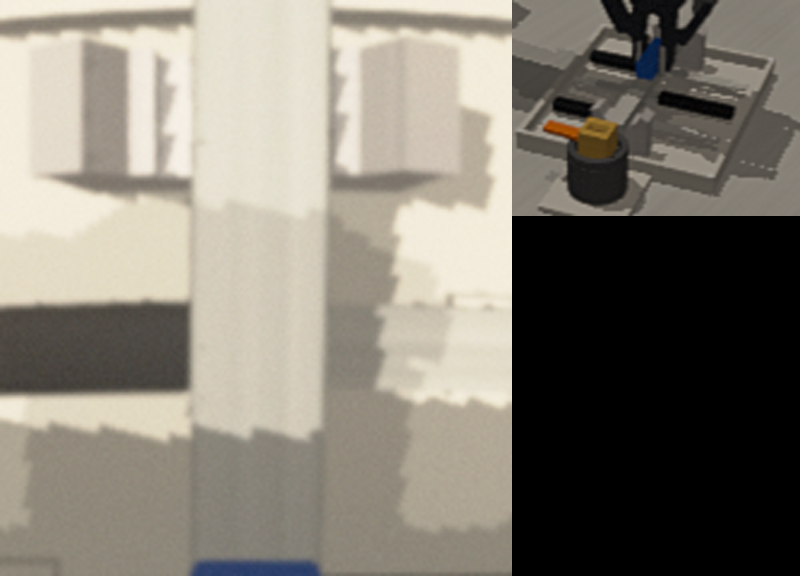

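The fork tips span columns 32–462 (centre 247) and the bar spans 192–330 (centre 261), so the bar is about 2 mm too far along tool +y. The measured side force agrees, so I'm shifting it back.

Request:
{"fn": "arm_command", "kwargs": {
  "increments": [
    {"slide": [0, 0, -0.006], "spin": 0, "gripper": -1},
    {"slide": [0, -0.0025, -0.006], "spin": 0, "gripper": -1},
    {"slide": [0, -0.0025, -0.006], "spin": 0, "gripper": -1},
    {"slide": [0, -0.0025, -0.003], "spin": 0, "gripper": -1},
    {"slide": [0, -0.0025, -0.001], "spin": 0, "gripper": -1},
    {"slide": [0, -0.0025, 0.0], "spin": 0, "gripper": -1},
    {"slide": [0, -0.0025, 0.0], "spin": 0, "gripper": -1}
  ]
}}

```text
t: 5.98
tool_pos: [0.5559, 0.1954, 0.1274]
tool_rot: [-1.905, -2.496, 0.003]
contact_force: [-12.0, -3.1, 20.2]
opening: 0.019
grip_force: 73.6
```

Run:
```python
from h import *
d=grab("wrist");g=cv2.cvtColor(d["frame"],cv2.COLOR_RGB2GRAY)
for r in (38,54,62,110): print(r,g[r-1:r+2,180:330].mean(0).astype(int).tolist())
s=status.get_obs();print(s["contact_force"],s["wrist_torque"],s["tool_pos"])
```

```text
38 [237, 237, 237, 237, 236, 236, 237, 236, 236, 237, 237, 236, 236, 237, 236, 232, 225, 222, 222, 221, 221, 221, 222, 221, 221, 220, 221, 222, 221, 220, 220, 213, 191, 161, 143, 142, 145, 148, 147, 149, 149, 149, 150, 148, 149, 153, 175, 210, 228, 232, 234, 236, 235, 234, 225, 199, 186, 196, 203, 200, 202, 215, 219, 223, 224, 224, 225, 225, 225, 226, 226, 226, 225, 224, 224, 224, 225, 226, 225, 224, 225, 225, 224, 224, 223, 222, 222, 223, 222, 223, 225, 226, 227, 227, 226, 227, 225, 224, 224, 222, 221, 214, 192, 176, 176, 184, 186, 190, 188, 177, 182, 213, 230, 234, 234, 234, 233, 232, 224, 208, 192, 189, 188, 189, 186, 186, 187, 187, 190, 189, 188, 185, 184, 188, 196, 199, 202, 202, 201, 201, 202, 200, 203, 202, 201, 203, 202, 202, 204, 207]
54 [237, 237, 238, 237, 237, 237, 237, 237, 238, 237, 237, 237, 237, 237, 236, 232, 226, 223, 222, 221, 221, 222, 222, 222, 221, 222, 221, 221, 221, 222, 219, 214, 191, 160, 145, 145, 146, 150, 149, 150, 146, 148, 148, 150, 148, 153, 178, 215, 230, 233, 235, 236, 236, 235, 225, 195, 171, 172, 177, 183, 200, 215, 221, 223, 225, 225, 225, 226, 22
[... 1330 characters left out ...]
, 219, 219, 219, 220, 219, 220, 220, 219, 219, 219, 219, 218, 219, 218, 217, 219, 218, 219, 219, 218, 218, 219, 218, 219, 218, 208, 188, 190, 198, 202, 205, 205, 205, 203, 204, 207, 206, 205, 204, 202, 202, 203, 205, 204, 206, 206, 204, 206, 202, 200, 200, 201, 202, 202, 200, 199, 201, 205, 208, 207, 207, 206, 204, 204, 203, 203, 199, 191, 168, 147, 143, 144, 147, 144, 145, 146, 144, 143, 144, 144, 144, 145, 145, 144, 146, 143, 145, 145, 147, 158, 179, 200, 211, 216, 218, 219, 219, 219, 219, 220, 218, 219, 220, 219, 222, 228, 234, 235, 235, 235, 236, 234, 231, 231, 232, 233, 233]
[-12.3880743   -2.83935676  20.62859535] [-0.59908187  2.10273686  0.04161361] [0.55587746 0.19543    0.12738759]
```

Request:
{"fn": "arm_command", "kwargs": {
  "increments": [
    {"slide": [0, 0, -0.003], "spin": 0, "gripper": -1},
    {"slide": [0, 0, -0.004], "spin": 0, "gripper": -1},
    {"slide": [0, 0, -0.004], "spin": 0, "gripper": 0},
    {"slide": [0, 0, -0.004], "spin": 0, "gripper": 0},
    {"slide": [0, 0, -0.004], "spin": 0, "gripper": 0},
    {"slide": [0, 0, -0.004], "spin": 0, "gripper": 0},
    {"slide": [0, 0, -0.03], "spin": 0, "gripper": 1},
    {"slide": [0, 0, -0.07], "spin": 0, "gripper": 1}
  ]
}}

```text
t: 6.7
tool_pos: [0.5525, 0.1946, 0.1887]
tool_rot: [-1.902, -2.491, 0.013]
contact_force: [0.4, 0.7, -0.0]
opening: 0.0654
grip_force: 0.0
```

Request:
{"fn": "arm_command", "kwargs": {
  "increments": [
    {"slide": [-0.04, 0, -0.03], "spin": 0, "gripper": 1},
    {"slide": [-0.08, 0, -0.05], "spin": 0, "gripper": 1},
    {"slide": [-0.12, 0, -0.05], "spin": 0, "gripper": 1},
    {"slide": [-0.14, 0, -0.05], "spin": 0, "gripper": 1},
    {"slide": [-0.14, 0, -0.05], "spin": 0, "gripper": 1},
    {"slide": [-0.14, 0, -0.05], "spin": 0, "gripper": 1}
  ]
}}

```text
t: 7.2
tool_pos: [0.5928, 0.0589, 0.2438]
tool_rot: [1.91, 2.494, 0.001]
contact_force: [0.5, 1.1, -0.6]
opening: 0.0854
grip_force: 0.0
```

Run:
```python
from h import *
to([.4762,-.2755,.21],76)
d=grab("wrist");s=grab("scene"); np.save("w5.npy",d,allow_pickle=True)
o=np.zeros((600,800,3),np.uint8)
o[:,:480]=cv2.resize(d["frame"][0:300,140:380,::-1],(480,600));o[:300,480:]=cv2.resize(s["frame"][125:210,225:316,::-1],(320,300),interpolation=cv2.INTER_CUBIC);cv2.imwrite("pics/m5.png",o)
```

```text
slide [-0.2924 -0.1998  0.0337] spin -60.9 | now th 15.12 zaxis [ 0.  0. -1.] q [-0.03  0.03  1.74  0.    1.37 -0.29] pos [0.5928 0.0589 0.2438] t 7.2
```

View pics/m5.png

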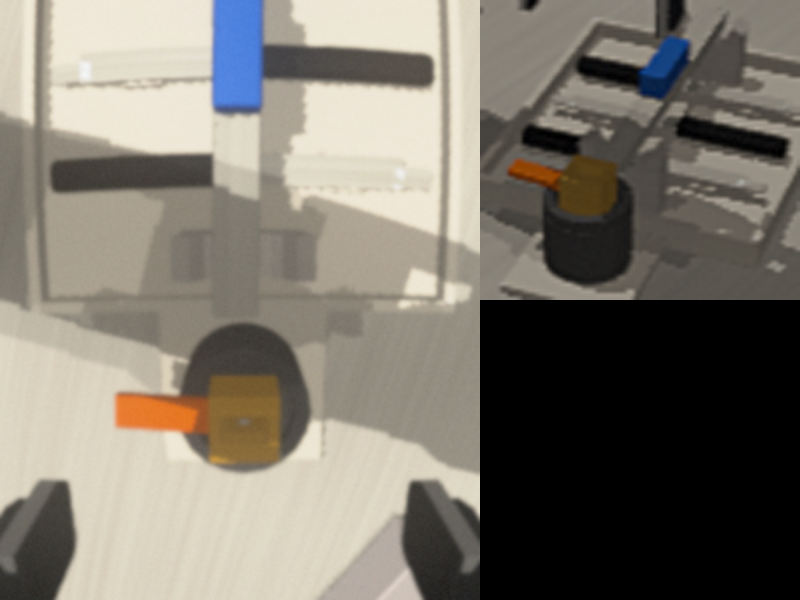

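The bar is in both forks. In the near one its columns 214–260 lie between tips at 172–316. The plug top spans (210,376)–(280,440) with the keyway at about (245,422), and the latch points left. I'll check the bar's margin in the near fork and locate the plug.

Run:
```python
from h import *
np.set_printoptions(precision=4,suppress=True)
d=np.load("w5.npy",allow_pickle=True).item(); g=cv2.cvtColor(d["frame"],cv2.COLOR_RGB2GRAY)
for r in (119,125,131): print(r,g[r-1:r+2,220:305].mean(0).astype(int).tolist())
c=lambda *p: np.array(p)/2+[140-.25,0-.25]
print("bar end edge",plane(d,c((214,316),(260,316)),.059))
print("block end",plane(d,c((214,108),(262,108)),.079))
for r in(195,203,211,215): print(r,d["frame"][r,240:285].astype(int).sum(1).tolist())
y=.267; print("plug pred",plane(d,c((245,422)),.081), "pred latch tip", plane(d,c((117,410)),.069))
T=grab("top"); h=cv2.cvtColor(T["frame"],cv2.COLOR_RGB2GRAY)
b=blobs(T,"blue",box=(130,170,260,280))[0]; print(b, plane(T,b[2][0],.079))
```

```text
119 [133, 133, 132, 133, 130, 125, 122, 119, 119, 119, 117, 116, 118, 116, 114, 113, 112, 111, 111, 111, 111, 113, 120, 122, 123, 120, 116, 118, 120, 121, 121, 120, 120, 120, 121, 121, 121, 123, 123, 122, 122, 121, 121, 122, 123, 120, 120, 120, 119, 118, 125, 129, 128, 129, 130, 129, 126, 124, 127, 128, 125, 118, 114, 114, 112, 113, 113, 114, 115, 120, 120, 119, 121, 121, 122, 122, 124, 128, 136, 147, 156, 161, 163, 164, 163]
125 [133, 134, 134, 132, 128, 125, 122, 118, 118, 119, 121, 119, 118, 117, 115, 113, 111, 112, 111, 110, 109, 114, 119, 123, 123, 119, 118, 119, 120, 119, 120, 119, 117, 119, 120, 123, 122, 122, 122, 122, 121, 122, 123, 121, 121, 121, 121, 119, 120, 121, 124, 127, 130, 129, 130, 128, 124, 124, 126, 124, 122, 118, 113, 112, 110, 114, 111, 112, 115, 120, 118, 121, 121, 123, 122, 122, 125, 130, 146, 158, 162, 163, 161, 163, 163]
131 [133, 133, 132, 131, 130, 124, 120, 119, 120, 118, 117, 119, 118, 119, 115, 112, 111, 110, 109, 109, 109, 113, 117, 122, 122, 120, 118, 118, 117, 120, 119, 117, 119, 120, 121, 119, 121, 121, 122, 120, 121, 120, 122, 120, 119, 119, 120, 
[... 775 characters left out ...]
[274, 273, 276, 279, 289, 295, 291, 295, 288, 277, 288, 275, 279, 270, 273, 261, 266, 268, 281, 288, 316, 336, 322, 323, 296, 279, 267, 261, 263, 259, 260, 274, 269, 274, 274, 287, 295, 294, 286, 270, 254, 244, 237, 229, 212]
215 [270, 283, 282, 282, 289, 290, 297, 288, 295, 290, 276, 274, 275, 273, 268, 268, 280, 278, 279, 270, 261, 266, 267, 286, 273, 269, 264, 272, 269, 274, 279, 272, 272, 277, 274, 290, 288, 297, 290, 265, 254, 232, 215, 193, 208]
plug pred [[0.5996 0.0439 0.081 ]] pred latch tip [[0.5441 0.0296 0.069 ]]
(array([180.2857, 221.9143]), np.int32(70), ((180.4794464111328, 221.9451904296875), (6.788386821746826, 11.23595142364502), 69.44395446777344)) [[0.551  0.2087 0.079 ]]
```

Run:
```python
from h import *
to([.5577,.1959,.21],16)
```

```text
slide [0.139  0.0025 0.0332] spin -0.7 | now th 15.34 zaxis [-0.001  0.    -1.   ] q [-0.02  0.03  1.74  0.    1.37 -0.29] pos [0.5921 0.0611 0.2431] t 7.35
```

Request:
{"fn": "arm_command", "kwargs": {
  "increments": [
    {"slide": [0.04, 0.002, 0], "spin": -0.7, "gripper": 1},
    {"slide": [0.08, 0.002, 0.01], "spin": -0.7, "gripper": 1},
    {"slide": [0.12, 0.002, 0.02], "spin": -0.7, "gripper": 1},
    {"slide": [0.139, 0.002, 0.033], "spin": -0.7, "gripper": 1},
    {"slide": [0.139, 0.002, 0.06], "spin": -0.7, "gripper": 1},
    {"slide": [0.139, 0.002, 0.09], "spin": -0.7, "gripper": 1},
    {"slide": [0.139, 0.002, 0.113], "spin": -0.7, "gripper": 1},
    {"slide": [0.139, 0.002, 0.113], "spin": -0.7, "gripper": 1}
  ]
}}

```text
t: 8.02
tool_pos: [0.5532, 0.1956, 0.1242]
tool_rot: [-1.883, -2.505, 0.013]
contact_force: [-0.9, -0.6, -0.9]
opening: 0.0856
grip_force: 0.0
```

Run:
```python
from h import *
to([.5577,.1959,.129],16)
```

```text
slide [-0.001   0.0043 -0.0048] spin 0.1 | now th 16.13 zaxis [-0.011 -0.002 -1.   ] q [ 0.21  0.15  1.83  0.    1.18 -0.07] pos [0.5532 0.1956 0.1242] t 8.0167
```

Request:
{"fn": "arm_command", "kwargs": {
  "increments": [
    {"slide": [0, 0, 0], "spin": 0, "gripper": 1},
    {"slide": [0, 0, 0], "spin": 0, "gripper": 1},
    {"slide": [0, 0, 0], "spin": 0, "gripper": 1},
    {"slide": [0, 0, 0], "spin": 0, "gripper": 1}
  ]
}}

```text
t: 8.35
tool_pos: [0.559, 0.1952, 0.1331]
tool_rot: [1.889, 2.507, 0.005]
contact_force: [0.1, 0.3, 0.1]
opening: 0.0856
grip_force: 0.0
```

Run:
```python
from h import *
to([.5577,.1959,.129],16)
```

```text
slide [ 0.001  -0.0011  0.0041] spin -0.0 | now th 15.99 zaxis [ 0.004  0.001 -1.   ] q [ 0.21  0.14  1.82  0.    1.18 -0.07] pos [0.559  0.1952 0.1331] t 8.35
```

Request:
{"fn": "arm_command", "kwargs": {
  "increments": [
    {"slide": [0, -0.0005, 0], "spin": 0, "gripper": -1},
    {"slide": [0, -0.0005, 0], "spin": 0, "gripper": -1},
    {"slide": [0, -0.0005, 0], "spin": 0, "gripper": -1},
    {"slide": [0, -0.0005, 0], "spin": 0, "gripper": -1},
    {"slide": [0, -0.0005, 0], "spin": 0, "gripper": -1},
    {"slide": [0, -0.0005, 0], "spin": 0, "gripper": -1},
    {"slide": [0, -0.0005, 0], "spin": 0, "gripper": -1},
    {"slide": [0, -0.0005, 0], "spin": 0, "gripper": -1}
  ],
  "newtons": 40
}}

```text
t: 9.02
tool_pos: [0.5573, 0.1947, 0.1308]
tool_rot: [1.891, 2.509, -0.0]
contact_force: [-1.1, -0.7, 1.4]
opening: 0.019
grip_force: 40.2
```

Request:
{"fn": "arm_command", "kwargs": {
  "increments": [
    {"slide": [0, 0, -0.003], "spin": 0, "gripper": -1},
    {"slide": [0, 0, -0.006], "spin": 0, "gripper": -1},
    {"slide": [0, 0, -0.006], "spin": 0, "gripper": -1},
    {"slide": [0, 0, -0.006], "spin": 0, "gripper": -1}
  ]
}}

```text
t: 9.35
tool_pos: [0.5569, 0.1947, 0.1361]
tool_rot: [-1.891, -2.508, 0.001]
contact_force: [-0.7, 0.5, -5.0]
opening: 0.0189
grip_force: 39.4
```

Request:
{"fn": "arm_command", "kwargs": {
  "increments": [
    {"slide": [0, 0, 0.003], "spin": 0, "gripper": -1},
    {"slide": [0, 0, 0.006], "spin": 0, "gripper": -1},
    {"slide": [0, 0, 0.008], "spin": 0, "gripper": -1},
    {"slide": [0, 0, 0.008], "spin": 0, "gripper": -1},
    {"slide": [0, 0, 0.008], "spin": 0, "gripper": -1}
  ]
}}

```text
t: 9.77
tool_pos: [0.5576, 0.1948, 0.1307]
tool_rot: [-1.891, -2.508, 0.001]
contact_force: [-5.0, -1.8, 8.3]
opening: 0.0195
grip_force: 41.1
```

Request:
{"fn": "arm_command", "kwargs": {
  "increments": [
    {"slide": [0, 0, -0.002], "spin": 0, "gripper": 0},
    {"slide": [0, 0, -0.002], "spin": 0, "gripper": 0},
    {"slide": [0, 0, -0.002], "spin": 0, "gripper": 0},
    {"slide": [0, 0, -0.002], "spin": 0, "gripper": 0},
    {"slide": [0, 0, -0.002], "spin": 0, "gripper": 0},
    {"slide": [0, 0, -0.03], "spin": 0, "gripper": 1},
    {"slide": [0, 0, -0.07], "spin": 0, "gripper": 1},
    {"slide": [0, 0, -0.085], "spin": 0, "gripper": 1}
  ]
}}

```text
t: 10.43
tool_pos: [0.559, 0.1951, 0.2184]
tool_rot: [1.889, 2.506, 0.007]
contact_force: [1.1, -0.1, 1.6]
opening: 0.0775
grip_force: 0.0
```

Run:
```python
from h import *
to([.4757,-.2752,.21],76)
```

```text
slide [-0.4292 -0.2096  0.0073] spin -60.0 | now th 15.98 zaxis [ 0.006  0.001 -1.   ] q [ 0.21  0.04  1.77  0.    1.32 -0.07] pos [0.559  0.1951 0.2184] t 10.4333
```

Request:
{"fn": "arm_command", "kwargs": {
  "increments": [
    {"slide": [-0.429, -0.21, 0.005], "spin": -60, "gripper": 1},
    {"slide": [-0.429, -0.21, 0.005], "spin": -60, "gripper": 1},
    {"slide": [-0.429, -0.21, 0.005], "spin": -60, "gripper": 1},
    {"slide": [-0.429, -0.21, 0.005], "spin": -60, "gripper": 1},
    {"slide": [-0.429, -0.21, 0.005], "spin": -60, "gripper": 1},
    {"slide": [-0.429, -0.21, 0.005], "spin": -60, "gripper": 1},
    {"slide": [-0.429, -0.21, 0.005], "spin": -60, "gripper": 1},
    {"slide": [-0.429, -0.21, 0.005], "spin": -60, "gripper": 1}
  ]
}}

```text
t: 11.1
tool_pos: [0.5042, -0.1054, 0.2105]
tool_rot: [0.589, 3.085, -0.0]
contact_force: [-0.2, 0.0, 0.1]
opening: 0.0855
grip_force: 0.0
```

Run:
```python
from h import *
to([.4757,-.2752,.21],76)
```

```text
slide [-0.0361 -0.1683  0.0006] spin -7.6 | now th 68.37 zaxis [ 0. -0. -1.] q [-0.35 -0.14  1.96  0.    1.32 -1.54] pos [ 0.5042 -0.1054  0.2105] t 11.1
```

Request:
{"fn": "arm_command", "kwargs": {
  "increments": [
    {"slide": [-0.036, -0.16, 0], "spin": -5, "gripper": 1},
    {"slide": [-0.036, -0.16, 0], "spin": -5, "gripper": 1},
    {"slide": [-0.036, -0.16, 0], "spin": -5, "gripper": 1},
    {"slide": [-0.036, -0.16, 0], "spin": -5, "gripper": 1},
    {"slide": [-0.036, -0.16, 0], "spin": -5, "gripper": 1},
    {"slide": [-0.036, -0.16, 0], "spin": -5, "gripper": 1},
    {"slide": [-0.036, -0.16, 0], "spin": -5, "gripper": 1},
    {"slide": [-0.036, -0.16, 0], "spin": -5, "gripper": 1}
  ]
}}

```text
t: 11.77
tool_pos: [0.4785, -0.2645, 0.2102]
tool_rot: [-0.461, -3.107, -0.001]
contact_force: [0.3, -0.3, -0.5]
opening: 0.0849
grip_force: 0.0
```

Run:
```python
from h import *
np.set_printoptions(precision=4,suppress=True)
to([.4757,-.2752,.21],76)
d=grab("wrist"); np.save("w6.npy",d,allow_pickle=True)
cv2.imwrite("pics/w6.png",cv2.resize(d["frame"][80:330,120:400,::-1],(672,600)))
for c,z in (("red",.074),("brass",.04)):
  for b in blobs(d,c,20)[:2]:
    q=plane(d,cv2.boxPoints(b[2]),z); print(c,b,plane(d,b[2][0],z),"\n",q,np.linalg.norm(q-np.roll(q,1,0),axis=1))
```

```text
slide [-0.0004 -0.011   0.0002] spin -2.9 | now th 73.12 zaxis [-0.     0.001 -1.   ] q [-0.64 -0.06  1.88  0.    1.32 -1.92] pos [ 0.4785 -0.2645  0.2102] t 11.7667
red (array([241.9306, 202.5667]), np.int32(360), ((242.0, 203.0), (42.0, 10.0), 90.0)) [[ 0.4743 -0.276   0.074 ]] 
 [[ 0.4578 -0.2745  0.074 ]
 [ 0.4599 -0.2676  0.074 ]
 [ 0.4918 -0.2777  0.074 ]
 [ 0.4896 -0.285   0.074 ]] [0.0335 0.0073 0.0334 0.0077]
brass (array([255.3978, 190.8495]), np.int32(186), ((256.0, 190.5), (27.0, 10.0), 90.0)) [[ 0.4784 -0.2667  0.04  ]] 
 [[ 0.4657 -0.2673  0.04  ]
 [ 0.4682 -0.2592  0.04  ]
 [ 0.4914 -0.2662  0.04  ]
 [ 0.4889 -0.2745  0.04  ]] [0.0242 0.0084 0.0242 0.0087]
brass (array([231.8433, 190.0597]), np.int32(134), ((231.4540557861328, 189.77862548828125), (7.190257549285889, 24.083032608032227), 4.969740867614746)) [[ 0.4717 -0.2866  0.04  ]] 
 [[ 0.4806 -0.2939  0.04  ]
 [ 0.4607 -0.2853  0.04  ]
 [ 0.463  -0.2796  0.04  ]
 [ 0.4829 -0.2881  0.04  ]] [0.0063 0.0217 0.0061 0.0217]
```

View pics/w6.png

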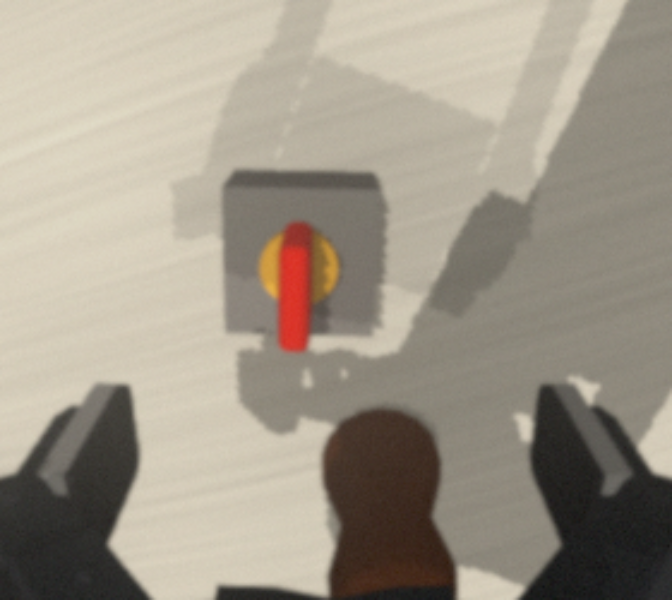

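The key's red bow (top face from about (295,247) to (294,348) in the crop) sits over the stand, which spans (223,187)–(381,335), and is aligned with the tool's x. The mill is lower down and clear of the fingers' path.

Run:
```python
from h import *
np.set_printoptions(precision=4,suppress=True)
d=np.load("w6.npy",allow_pickle=True).item()
c=lambda *p: np.array(p)/2.4+[120-.3,80-.3]
q=plane(d,c((295,247),(294,348)),.074); print("bow",q,q.mean(0),np.linalg.norm(q[0]-q[1]),"angle",np.degrees(np.arctan2(*(q[0]-q[1])[[1,0]])))
t=plane(d,c((223,187),(380,190),(383,335),(225,331)),.034); print("stand",t,t.mean(0),np.linalg.norm(t-np.roll(t,1,0),axis=1))
a=t[0]-t[3]+t[1]-t[2];print("stand angle",np.degrees(np.arctan2(a[1],a[0])))
x=plane(d,c((258,268),(340,268),(300,307),(299,228)),.04);print("collar",x,x[:2].mean(0))
to([*q.mean(0)[:2],.116],73)
```

```text
bow [[ 0.4594 -0.2708  0.074 ]
 [ 0.4913 -0.2814  0.074 ]] [ 0.4753 -0.2761  0.074 ] 0.03356912057113637 angle 161.55163631611939
stand [[ 0.4412 -0.2942  0.034 ]
 [ 0.4586 -0.2412  0.034 ]
 [ 0.5126 -0.2552  0.034 ]
 [ 0.4938 -0.3121  0.034 ]] [ 0.4766 -0.2757  0.034 ] [0.0555 0.0559 0.0557 0.0599]
stand angle 163.34285170326234
collar [[ 0.472  -0.2906  0.04  ]
 [ 0.4805 -0.2626  0.04  ]
 [ 0.4905 -0.2807  0.04  ]
 [ 0.4622 -0.2721  0.04  ]] [ 0.4762 -0.2766  0.04  ]
slide [-0.0003 -0.0122  0.0943] spin 0.1 | now th 73.15 zaxis [-0.     0.001 -1.   ] q [-0.64 -0.06  1.88  0.    1.32 -1.92] pos [ 0.4787 -0.2643  0.2103] t 11.8167
```

Request:
{"fn": "arm_command", "kwargs": {
  "increments": [
    {"slide": [0, -0.012, 0.03], "spin": 0, "gripper": 1},
    {"slide": [0, -0.012, 0.06], "spin": 0, "gripper": 1},
    {"slide": [0, -0.012, 0.08], "spin": 0, "gripper": 1},
    {"slide": [0, -0.012, 0.09], "spin": 0, "gripper": 1},
    {"slide": [0, -0.012, 0.094], "spin": 0, "gripper": 1},
    {"slide": [0, -0.012, 0.094], "spin": 0, "gripper": 1},
    {"slide": [0, -0.012, 0.094], "spin": 0, "gripper": 1},
    {"slide": [0, -0.012, 0.094], "spin": 0, "gripper": 1}
  ]
}}

```text
t: 12.48
tool_pos: [0.476, -0.2776, 0.1184]
tool_rot: [0.462, 3.105, -0.003]
contact_force: [0.5, -0.9, -0.3]
opening: 0.0854
grip_force: 0.0
```

Run:
```python
from h import *
to([.4757,-.2762,.116],73)
```

```text
slide [0.0007 0.0013 0.0024] spin 0.1 | now th 73.07 zaxis [ 0.003 -0.002 -1.   ] q [-0.66  0.07  1.93  0.    1.14 -1.94] pos [ 0.476  -0.2776  0.1184] t 12.4833
```

Request:
{"fn": "arm_command", "kwargs": {
  "increments": [
    {"slide": [0, 0, 0], "spin": 0, "gripper": -1},
    {"slide": [0, 0, 0], "spin": 0, "gripper": -1},
    {"slide": [0, 0, 0], "spin": 0, "gripper": -1},
    {"slide": [0, 0, 0], "spin": 0, "gripper": -1},
    {"slide": [0, 0, 0], "spin": 0, "gripper": -1},
    {"slide": [0, 0, 0], "spin": 0, "gripper": -1},
    {"slide": [0, 0, 0], "spin": 0, "gripper": -1},
    {"slide": [0, 0, 0], "spin": 0, "gripper": -1}
  ],
  "newtons": 80
}}

```text
t: 13.15
tool_pos: [0.475, -0.2773, 0.1167]
tool_rot: [0.463, 3.107, -0.0]
contact_force: [-0.9, 0.2, 0.3]
opening: 0.0085
grip_force: 78.5
```

Request:
{"fn": "arm_command", "kwargs": {
  "increments": [
    {"slide": [0, 0, 0], "spin": 0, "gripper": -1},
    {"slide": [0, 0, 0], "spin": 0, "gripper": -1},
    {"slide": [0, 0, 0], "spin": 0, "gripper": -1}
  ]
}}

```text
t: 13.4
tool_pos: [0.475, -0.2773, 0.1167]
tool_rot: [0.463, 3.107, -0.0]
contact_force: [-0.1, -0.2, 1.6]
opening: 0.0091
grip_force: 78.5
```

Request:
{"fn": "arm_command", "kwargs": {
  "increments": [
    {"slide": [0, 0, -0.02], "spin": 0, "gripper": -1},
    {"slide": [0, 0, -0.05], "spin": 0, "gripper": -1},
    {"slide": [0, 0, -0.09], "spin": 0, "gripper": -1},
    {"slide": [0, 0, -0.12], "spin": 0, "gripper": -1},
    {"slide": [0, 0, -0.12], "spin": 0, "gripper": -1}
  ]
}}

```text
t: 13.82
tool_pos: [0.4776, -0.2791, 0.2446]
tool_rot: [0.461, 3.096, -0.01]
contact_force: [1.6, -0.5, 0.5]
opening: 0.0089
grip_force: 78.3
```

Run:
```python
from h import *
to([.647,.055,.23],105.5); s=status.get_obs(); print(s["opening"],s["grip_force"])
```

```text
slide [-0.0645  0.369   0.0137] spin -32.5 | now th 73.05 zaxis [ 0.01  -0.008 -1.   ] q [-0.66 -0.08  1.85  0.    1.36 -1.94] pos [ 0.4776 -0.2791  0.2446] t 13.8167
0.008857613072354146 78.26238870620728
```

Request:
{"fn": "arm_command", "kwargs": {
  "increments": [
    {"slide": [-0.064, 0.369, 0.008], "spin": -32.5, "gripper": -1},
    {"slide": [-0.064, 0.369, 0.008], "spin": -32.5, "gripper": -1},
    {"slide": [-0.064, 0.369, 0.008], "spin": -32.5, "gripper": -1},
    {"slide": [-0.064, 0.369, 0.008], "spin": -32.5, "gripper": -1},
    {"slide": [-0.064, 0.369, 0.008], "spin": -32.5, "gripper": -1},
    {"slide": [-0.064, 0.369, 0.008], "spin": -32.5, "gripper": -1},
    {"slide": [-0.064, 0.369, 0.008], "spin": -32.5, "gripper": -1},
    {"slide": [-0.064, 0.369, 0.008], "spin": -32.5, "gripper": -1}
  ]
}}

```text
t: 14.48
tool_pos: [0.6252, 0.0225, 0.2282]
tool_rot: [0.425, -3.111, -0.0]
contact_force: [1.2, -0.8, -1.0]
opening: 0.0086
grip_force: 78.3
```

Run:
```python
from h import *
to([.647,.055,.23],105.5)
```

```text
slide [-0.0297  0.0255 -0.0018] spin 0.1 | now th 105.56 zaxis [-0.001  0.    -1.   ] q [-0.08  0.11  1.68 -0.    1.35 -1.93] pos [0.6252 0.0225 0.2282] t 14.4833
```

Request:
{"fn": "arm_command", "kwargs": {
  "increments": [
    {"slide": [-0.03, 0.025, -0.002], "spin": 0, "gripper": -1},
    {"slide": [-0.03, 0.025, -0.002], "spin": 0, "gripper": -1},
    {"slide": [-0.03, 0.025, -0.002], "spin": 0, "gripper": -1},
    {"slide": [-0.03, 0.025, -0.002], "spin": 0, "gripper": -1},
    {"slide": [-0.03, 0.025, -0.002], "spin": 0, "gripper": -1},
    {"slide": [-0.03, 0.025, -0.002], "spin": 0, "gripper": -1}
  ]
}}

```text
t: 14.98
tool_pos: [0.6468, 0.0512, 0.231]
tool_rot: [0.422, -3.112, -0.0]
contact_force: [0.4, -0.5, -0.4]
opening: 0.0089
grip_force: 78.4
```

Run:
```python
from h import *
np.set_printoptions(precision=4,suppress=True)
to([.647,.055,.23],105.5)
d=grab("wrist"); np.save("w7.npy",d,allow_pickle=True)
u=project(d,[.599,.042,.081])[0]; print("plug px",u)
x,y=int(u[0])-100,max(int(u[1])-75,0)
print("crop",x,y); cv2.imwrite("pics/w7.png",cv2.resize(d["frame"][y:y+150,x:x+200,::-1],(800,600),interpolation=cv2.INTER_CUBIC))
```

```text
slide [-0.0012  0.0036  0.001 ] spin -0.1 | now th 105.45 zaxis [-0.001 -0.    -1.   ] q [-0.04  0.16  1.62 -0.    1.36 -1.88] pos [0.6468 0.0512 0.231 ] t 14.9833
plug px [263.3815 136.0621]
crop 163 61
```

View pics/w7.png

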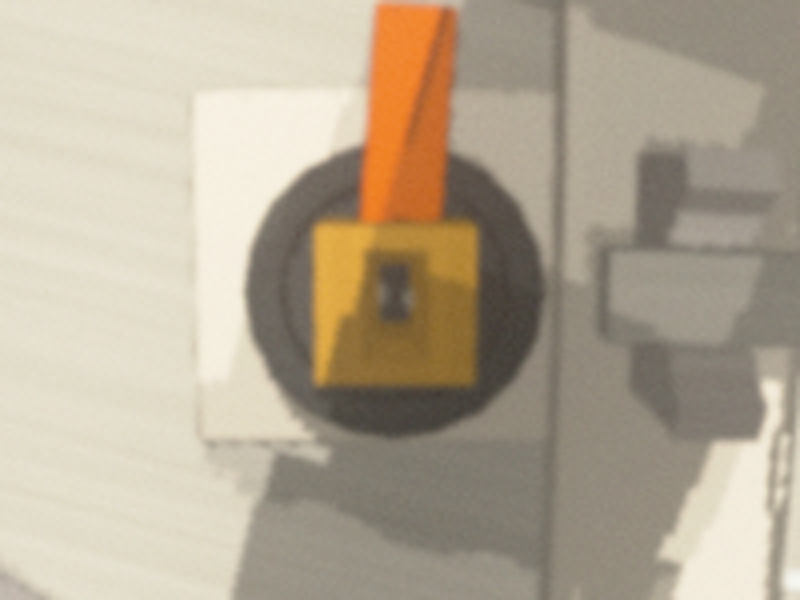

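The plug's brass square spans (314,222)–(477,387) in the crop with its centre at (395.5,304). It is square with the tool's axes, and the keyway is at its middle. The bar sits in the near fork at right.

Run:
```python
from h import *
np.set_printoptions(precision=4,suppress=True)
d=np.load("w7.npy",allow_pickle=True).item()
c=lambda *p: np.array(p)/4+[163-.4,61-.4]
q=plane(d,c((314,222),(477,222),(477,387),(314,387)),.081);p=q.mean(0)
print(q,p,np.linalg.norm(q-np.roll(q,1,0),axis=1)); a=q[0]-q[3]+q[1]-q[2]; print("x angle",np.degrees(np.arctan2(a[1],a[0])))
# where does the held key's bow sit in tool coordinates
M=R.from_rotvec(status.get_obs()["tool_rot"]).as_matrix();P0=status.get_obs()["tool_pos"]
for b in blobs(d,"red",20)[:2]: print(b[1:], (plane(d,cv2.boxPoints(b[2]),P0[2]-.0427)-P0)@M)
to([*p[:2],.21],105.3)
```

```text
[[0.5889 0.0221 0.081 ]
 [0.5808 0.0511 0.081 ]
 [0.6109 0.0599 0.081 ]
 [0.6192 0.0301 0.081 ]] [0.5999 0.0408 0.081 ] [0.0313 0.0302 0.0314 0.031 ]
x angle -164.43524349265954
(np.int32(965), ((258.5, 273.5), (61.0, 19.0), 90.0)) [[ 0.0166 -0.0036  0.0427]
 [ 0.0166  0.0046  0.0427]
 [-0.0175  0.0051  0.0427]
 [-0.0175 -0.0041  0.0427]]
slide [0.048  0.0024 0.0213] spin 0.1 | now th 105.44 zaxis [-0. -0. -1.] q [-0.04  0.16  1.62 -0.    1.36 -1.88] pos [0.6469 0.0512 0.2312] t 15.0333
```

Request:
{"fn": "arm_command", "kwargs": {
  "increments": [
    {"slide": [0.03, 0.002, 0.01], "spin": 0, "gripper": -1},
    {"slide": [0.048, 0.002, 0.02], "spin": 0, "gripper": -1},
    {"slide": [0.048, 0.002, 0.03], "spin": 0, "gripper": -1},
    {"slide": [0.048, 0.002, 0.036], "spin": 0, "gripper": -1},
    {"slide": [0.048, 0.002, 0.036], "spin": 0, "gripper": -1},
    {"slide": [0.048, 0.002, 0.036], "spin": 0, "gripper": -1},
    {"slide": [0.048, 0.002, 0.036], "spin": 0, "gripper": -1},
    {"slide": [0.048, 0.002, 0.036], "spin": 0, "gripper": -1}
  ]
}}

```text
t: 15.7
tool_pos: [0.6015, 0.0415, 0.1964]
tool_rot: [-0.425, 3.111, -0.0]
contact_force: [-0.5, -0.2, -0.6]
opening: 0.0092
grip_force: 78.3
```

Run:
```python
from h import *
to([.5999,.0408,.1637],105.56); print(status.get_obs()["contact_force"])
```

```text
slide [ 0.0018 -0.0003  0.0327] spin -0.0 | now th 105.55 zaxis [ 0.002 -0.    -1.   ] q [-0.05  0.09  1.76  0.    1.29 -1.9 ] pos [0.6015 0.0415 0.1964] t 15.7
[-0.46915066 -0.24074844 -0.61976651]
```

Request:
{"fn": "arm_command", "kwargs": {
  "increments": [
    {"slide": [0.001, 0, 0.003], "spin": 0, "gripper": -1},
    {"slide": [0.001, 0, 0.006], "spin": 0, "gripper": -1},
    {"slide": [0.001, 0, 0.009], "spin": 0, "gripper": -1},
    {"slide": [0.001, 0, 0.012], "spin": 0, "gripper": -1},
    {"slide": [0.001, 0, 0.013], "spin": 0, "gripper": -1},
    {"slide": [0.001, 0, 0.013], "spin": 0, "gripper": -1}
  ]
}}

```text
t: 16.2
tool_pos: [0.5995, 0.041, 0.1819]
tool_rot: [0.425, -3.112, 0.001]
contact_force: [1.5, -1.3, -0.6]
opening: 0.0091
grip_force: 78.3
```

Request:
{"fn": "arm_command", "kwargs": {
  "increments": [
    {"slide": [0, 0, 0.002], "spin": 0, "gripper": -1},
    {"slide": [0, 0, 0.004], "spin": 0, "gripper": -1},
    {"slide": [0, 0, 0.006], "spin": 0, "gripper": -1},
    {"slide": [0, 0, 0.008], "spin": 0, "gripper": -1},
    {"slide": [0, 0, 0.008], "spin": 0, "gripper": -1},
    {"slide": [0, 0, 0.008], "spin": 0, "gripper": -1}
  ]
}}

```text
t: 16.7
tool_pos: [0.5995, 0.041, 0.1738]
tool_rot: [0.425, -3.113, 0.001]
contact_force: [1.0, -3.6, -0.9]
opening: 0.0087
grip_force: 78.2
```

Request:
{"fn": "arm_command", "kwargs": {
  "increments": [
    {"slide": [0, -0.001, 0.002], "spin": 0, "gripper": -1},
    {"slide": [0, -0.001, 0.004], "spin": 0, "gripper": -1},
    {"slide": [0, -0.001, 0.006], "spin": 0, "gripper": -1},
    {"slide": [0, -0.001, 0.008], "spin": 0, "gripper": -1},
    {"slide": [0, -0.001, 0.01], "spin": 0, "gripper": -1},
    {"slide": [0, -0.001, 0.01], "spin": 0, "gripper": -1}
  ]
}}

```text
t: 17.2
tool_pos: [0.5997, 0.0406, 0.1637]
tool_rot: [0.425, -3.112, -0.001]
contact_force: [-0.5, -0.5, -0.3]
opening: 0.0085
grip_force: 78.4
```

Request:
{"fn": "arm_command", "kwargs": {
  "increments": [
    {"slide": [0, 0, 0.001], "spin": 0, "gripper": -1},
    {"slide": [0, 0, 0.002], "spin": 0, "gripper": -1},
    {"slide": [0, 0, 0.003], "spin": 0, "gripper": -1},
    {"slide": [0, 0, 0.003], "spin": 0, "gripper": -1},
    {"slide": [0, 0, 0.003], "spin": 0, "gripper": -1}
  ]
}}

```text
t: 17.62
tool_pos: [0.5998, 0.0406, 0.1636]
tool_rot: [0.425, -3.112, -0.001]
contact_force: [-6.4, 1.0, 11.6]
opening: 0.0087
grip_force: 80.3
```

Run:
```python
from h import *
np.set_printoptions(precision=4,suppress=True)
to([.5999,.0408,.1637],105.56)
s=grab("scene");d=grab("wrist");P0=status.get_obs()["tool_pos"]
for c in("red","brass"):
  for q in (s,d):
    for b in blobs(q,c,8,(220,120,300,230) if q is s else None)[:3]: print(c,q["n"],b[1:])
z=P0[2]-.0827
print("expected in scene: bow centre",project(s,[*P0[:2],z+.023]),"collar",project(s,[*P0[:2],z+.003]),"bow top",project(s,[*P0[:2],z+.04]))
```

```text
slide [-0.0001  0.0002 -0.0001] spin -0.0 | now th 105.56 zaxis [-0.001  0.001 -1.   ] q [-0.06  0.12  1.78  0.    1.24 -1.9 ] pos [0.5998 0.0406 0.1636] t 17.6167
red wrist (np.int32(1439), ((259.0, 261.0), (86.0, 20.0), 90.0))
brass scene (np.int32(130), ((253.0914764404297, 178.1768341064453), (11.0431547164917, 13.583078384399414), 6.34019136428833))
brass wrist (np.int32(1188), ((258.0, 217.5), (43.0, 54.0), 90.0))
expected in scene: bow centre [[253.7003 164.1315]] collar [[253.6666 171.2358]] bow top [[253.7295 157.9655]]
```

Request:
{"fn": "arm_command", "kwargs": {
  "increments": [
    {"slide": [0, 0, 0], "spin": 5, "gripper": -1},
    {"slide": [0, 0, 0.001], "spin": -5, "gripper": -1},
    {"slide": [0, 0, 0.001], "spin": 6, "gripper": -1},
    {"slide": [0, 0, 0.001], "spin": 12, "gripper": -1},
    {"slide": [0, 0, 0.001], "spin": 18, "gripper": -1},
    {"slide": [0, 0, 0.001], "spin": 24, "gripper": -1},
    {"slide": [0, 0, 0.001], "spin": 30, "gripper": -1},
    {"slide": [0, 0, 0.001], "spin": 30, "gripper": -1}
  ]
}}

```text
t: 18.38
tool_pos: [0.6005, 0.0406, 0.1636]
tool_rot: [0.4, 3.115, 0.001]
contact_force: [-5.3, -0.2, 13.4]
opening: 0.0089
grip_force: 80.6
```

Run:
```python
from h import *
to([.5999,.0408,.1637],105.56-97)
s=status.get_obs();print(s["contact_force"],s["wrist_torque"],s["grip_force"])
```

```text
slide [ 0.0007  0.     -0.0001] spin 66.8 | now th 75.36 zaxis [ 0.001  0.    -1.   ] q [-0.06  0.12  1.78  0.    1.24 -1.37] pos [0.6005 0.0406 0.1636] t 18.3833
[-5.32047604 -0.15362858 13.38328393] [0.18940071 1.05804091 0.03087169] 80.63040733337402
```

Request:
{"fn": "arm_command", "kwargs": {
  "increments": [
    {"slide": [0, 0, 0], "spin": 7, "gripper": -1},
    {"slide": [0, 0, 0], "spin": 14, "gripper": -1},
    {"slide": [0, 0, 0], "spin": 21, "gripper": -1},
    {"slide": [0, 0, 0], "spin": 28, "gripper": -1},
    {"slide": [0, 0, 0], "spin": 35, "gripper": -1},
    {"slide": [0, 0, 0], "spin": 42, "gripper": -1},
    {"slide": [0, 0, 0], "spin": 49, "gripper": -1},
    {"slide": [0, 0, 0], "spin": 55, "gripper": -1}
  ]
}}

```text
t: 19.05
tool_pos: [0.6009, 0.0404, 0.1636]
tool_rot: [1.795, 2.576, 0.002]
contact_force: [-4.4, 0.6, 13.4]
opening: 0.0091
grip_force: 80.4
```

Request:
{"fn": "arm_command", "kwargs": {
  "increments": [
    {"slide": [0, 0, 0], "spin": 4, "gripper": -1},
    {"slide": [0, 0, 0], "spin": 8, "gripper": -1},
    {"slide": [0, 0, 0], "spin": 11, "gripper": -1},
    {"slide": [0, 0, 0], "spin": 11, "gripper": -1},
    {"slide": [0, 0, 0], "spin": 11, "gripper": -1}
  ]
}}

```text
t: 19.47
tool_pos: [0.6006, 0.0406, 0.1636]
tool_rot: [2.028, 2.398, 0.002]
contact_force: [-5.7, 0.7, 12.2]
opening: 0.0086
grip_force: 80.6
```

Run:
```python
from h import *
np.set_printoptions(precision=4,suppress=True)
to([.5999,.0408,.1637],105.56-97)
s=status.get_obs();print(s["contact_force"],s["wrist_torque"],s["grip_force"])
for n in("scene","top","wrist"):
  d=grab(n)
  for b in blobs(d,"orange",6,None if n=="wrist" else (220,140,300,240))[:2]: print(n,b, plane(d,b[0],.069), "corners",plane(d,cv2.boxPoints(b[2]),.069))
print(project(grab("wrist"),[.5875,.083,.069]))
```

```text
slide [ 0.0003 -0.0007 -0.0001] spin 1.0 | now th 9.57 zaxis [ 0.001  0.    -1.   ] q [-0.06  0.12  1.78  0.    1.24 -0.22] pos [0.6006 0.0406 0.1636] t 19.4667
[-5.6838  0.6828 12.2414] [0.1233 1.0615 0.0561] 80.64181923866272
wrist (array([251.9604, 169.8239]), np.int32(1868), ((251.50906372070312, 169.57467651367188), (72.74031829833984, 27.164806365966797), 83.0887680053711)) [[0.5904 0.0756 0.069 ]] corners [[0.577  0.0938 0.069 ]
 [0.5916 0.0981 0.069 ]
 [0.604  0.0567 0.069 ]
 [0.5884 0.0519 0.069 ]]
wrist (array([259.1667, 215.5   ]), np.int32(6), ((259.0, 215.5), (4.0, 1.0), -0.0)) [[0.5992 0.0484 0.069 ]] corners [[0.598  0.0478 0.069 ]
 [0.5979 0.0485 0.069 ]
 [0.6003 0.0489 0.069 ]
 [0.6004 0.0482 0.069 ]]
[[248.978  156.6796]]
```

Request:
{"fn": "arm_command", "kwargs": {
  "increments": [
    {"slide": [0, 0, 0], "spin": 2, "gripper": -1},
    {"slide": [0, 0, 0], "spin": 4, "gripper": -1},
    {"slide": [0, 0, 0], "spin": 4, "gripper": -1},
    {"slide": [0, 0, 0], "spin": 4, "gripper": -1}
  ]
}}

```text
t: 20.0
tool_pos: [0.6006, 0.0406, 0.1636]
tool_rot: [2.11, 2.327, 0.002]
contact_force: [-4.8, 1.1, 14.9]
opening: 0.0084
grip_force: 80.6
```

Run:
```python
from h import *
np.set_printoptions(precision=4,suppress=True)
to([.5999,.0408,.1637],105.56-97)
s=status.get_obs();print(s["contact_force"],s["wrist_torque"],s["grip_force"])
d=grab("wrist");b=blobs(d,"orange",50)[0];q=plane(d,cv2.boxPoints(b[2]),.069);print(b[2],q)
b=blobs(d,"blue",50)[0];print("bar block",b[2],plane(d,b[0],.079))
```

```text
slide [ 0.0003 -0.0007 -0.0001] spin -3.0 | now th 5.6 zaxis [ 0.001  0.    -1.   ] q [-0.06  0.12  1.78  0.    1.23 -0.15] pos [0.6006 0.0406 0.1636] t 20.0
[-4.8217  1.0663 14.8751] [0.1515 0.9653 0.2506] 80.63625454902649
((249.12425231933594, 169.77027893066406), (72.51444244384766, 26.942127227783203), 80.83765411376953) [[0.5788 0.0946 0.069 ]
 [0.5934 0.0984 0.069 ]
 [0.6044 0.0568 0.069 ]
 [0.5888 0.0525 0.069 ]]
bar block ((208.5, 2.0), (4.0, 23.0), 90.0) [[0.5601 0.168  0.079 ]]
```

```bash
python3 -c "
from station import order
print(order.finish_job())"
```

```text
the job is handed in; nothing more can be done
None
```

I handed the job in at about 20 s: the bar lies in both forks, the key is home and held turned against its stop, and the orange latch measures as lying over the bar's end; I did not touch the pepper mill, tub or dish.

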